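# Set the working gap of a handbell pickup on a worn screw slide

### The job

Set the pickup over the handbell to its working gap: turn the crank wheel on top of the stand counter-clockwise until the slide has just come down on its stop collar (do not wind it hard into the stop), then turn clockwise, and once the play in the worn screw is out and the slide starts to lift, give it one full turn more, which leaves it 6 mm above the stop. Finish on that lifting turn so that the slide is left hanging on the screw with the play taken out (if you go too high, wind well below and come up again), then let go of the handle. Do not touch the bell in the cradle, and leave the spare bell, the screwdriver and the polish pot where they are.

Things in the scene. Friction and masses are not known exactly. Their poses are not given: they have to be found in the camera images.
- stand: Fixed pickup stand: grey base plate 220 x 280 x 18 mm (x, y, z), origin at the centre of its underside, z up. At y = +85 mm: the column of two steel rods and the lead screw between them, aluminium top plate up to 238 mm, and over it the crank wheel, the stand's highest part, with its upright axis at x = 0. At y = -35 mm the handbell lies in an oak cradle under the slide's arm.
- wheel_hub (a point): Point on the axis of the crank wheel (black disc, 96 mm across, 15 mm thick), level with the middle of its handle; the disc's top is 27 mm lower. Clockwise from above lifts the slide, 6 mm a turn. Worn screw: after each reversal the wheel turns freely (under 0.5 N at the handle) through 0.3 turn (1.9 rad) of play, then the slide's drag takes about 7 N. It stays where it is left.
- handle_mid (a point): Middle of the red upright crank handle: round bar 16 mm thick, from 24 mm below this point (3 mm above the wheel) to 22 mm above it. Its axis is 36 mm from the wheel's axis, so it runs round wheel_hub on a circle of 36 mm radius. It spins freely about its own axis, so it can be held or pushed round without turning the hand. A firm grip (30 N) is needed to hold it under load.
- slide_foot (a point): Point on the lower face of the slide, over the stop, on the axis of the rod at x = +38 mm of the stand. The slide is a blue block 100 x 40 x 44 mm on the two rods, with an aluminium arm that carries the pickup. It starts 7 to 10 mm above the stop and can rise to 21 mm above it.
- stop_top (a point): Fixed point on top of the stop collar (dark ring 26 mm across with a thin rubber face) on the same rod. The slide is on its stop when slide_foot has come down to this point. From there the push at the handle grows quickly beyond the drag, by 3 N per mm of handle travel, and stays when the hand stands still; over 22 N is winding it too hard.
- pickup_face (a point): Middle of the orange lower face (17 mm across) of the pickup, a dark cylinder 20 mm across and 66 mm long hanging upright at the end of the slide's arm, over the lip of the bell. With the slide on the stop it is still 4 mm clear of the bell.
- bell: Brass handbell lying fixed in the cradle, 80 mm above the work surface: casting 85 mm long, 92 mm across the mouth, with a black loop handle 116 mm long. Origin at the centre of the small end, x along the bell's axis towards the mouth.
- spare_bell_mid (a point): Bystander: a smaller brass handbell standing on its mouth (74 mm across) with its black loop handle up, 161 mm tall in all; the point is on its axis, 68 mm up, at the top of the brass.
- screwdriver: Bystander: a screwdriver lying on the work surface, red handle 26 mm thick, 200 mm long along its x; origin on the work surface under its middle.
- polish_mid (a point): Bystander: a low white pot with a steel lid, 60 mm across and 55 mm tall; the point is at its centre.
- play (a joint): Where the wheel's coupling stands within the screw's play, rad: -0.95 when the play is taken out for lowering, +0.95 when it is taken out for lifting (the slide hangs on the screw), in between when the wheel is loose. It does not count turns.
- wheel (a joint): Twist of the rubber coupling between the wheel and the screw, rad: + when the handle is pushed clockwise, - when counter-clockwise, 0.01 rad to each 1.1 N of turning push on the handle. Over 0.2 rad (22 N) strains the screw.

How it is judged (in metres and radians):
On the way:
1. the slide has come down on its stop collar and bears on it (z of slide_foot in the frame of stop_top below 0.0001 m), for 0.1 s.
At the end, for the whole second after the job is handed in: the slide stands 6 mm above its stop (5.2 to 6.8 mm), left there by a lifting turn with the play out (wheel at its lifting end, over +0.6 rad), the handle released; spare bell and polish pot within 20 mm and the screwdriver within 30 mm of where they were (z of slide_foot in the frame of stop_top between 0.0052 and 0.0068 m and value of joint play above 0.6 rad and distance of each of spare_bell_mid, polish_mid from where it was at the start of the episode below 0.02 m and distance of screwdriver from where it was at the start of the episode below 0.03 m); the robot touches nothing.
It fails at once if the screw is strained: the wheel's coupling twists over 0.2 rad, some 22 N of turning push on the handle (value of joint wheel below -0.2 rad or value of joint wheel above 0.2 rad).
It fails at once if the robot touches the bell in the cradle (over 1 N) (contact force between any of the fingers, the arm and bell above 1 N).
It fails at once if the spare bell, the screwdriver or the polish pot is shifted or knocked over (distance of any of spare_bell_mid, polish_mid from where it was at the start of the episode above 0.02 m or angle between spare_bell_mid's own z axis and vertical above 0.4 rad or distance of screwdriver from where it was at the start of the episode above 0.03 m).
It also fails if it takes over 72 s, if anything falls off the work surface, if the arm or the gripper's body presses on something with over 40 N, if the wrist force passes 120 N, or if a joint passes its speed limit or range.

### The arm

A 6-joint arm with a two-finger parallel gripper is mounted at the origin on the work surface. World frame = base frame: x ahead of the robot, y to its left, z up, the work surface at z = 0. Lengths are in m, angles in degrees, forces in N, time in s.
With the tool pointing down it reaches from about 0.375 to 0.975 m from the base axis. Payload 3.8 kg.
Tool frame: the origin (TCP) lies midway between the tips of the shut fingers; the grasp point (between the pads) lies arm.tcp_to_grasp behind it (arm.tcp_to_grasp is the distance from the TCP to the grasp point, in m); z points along the fingers, x is the direction in which the jaws open and shut, and the axes are right-handed (so a half turn about z gives the same grasp; the last joint's range is limited). The gripper opens to 85 mm and grips with 20 to 120 N. Pads are 22 mm wide; open, the fingers measure 114 mm over their backs; the gripper's body (76 mm by 85 mm) begins 54 mm behind the grasp point. The pads swing forward as they close: fully open they stand 13 mm farther back than shut.
Start: joints at [-72.817, 15.12, 91.902, -0, 72.978, -2.114], TCP at [0.223, -0.637, 0.231] pointing down, gripper open.
Joint ranges: [-150.88, 150.88], [-54.13, 125.18], [17.81, 147.31], [-75.09, 255.09], [0, 152.58], [-146.25, 146.25]. Speed limits (degrees/s): [147.25, 147.25, 180, 180, 180, 180].

### API

Orientations are given as [roll, pitch, yaw] about the fixed x, y, z axes, in that order (R = Rz(yaw) Ry(pitch) Rx(roll)).
In Python, from cell import arm, viewer gives the robot as it stands.
- The arm moves only by the shell command python3 -m inch 'ROWS' [FORCE]. ROWS is JSON, a list of rows, each a list of 3 entries, a list of its own where there are three numbers: the shift along the world's x, y, z in m, then the turn, a rotation vector about the world's x, y, z in rad, then the closure, from 0 (fully open) to 1 (shut). In form: [[[dx, dy, dz], [ax, ay, az], jaw], ...]. A call has 1 to 5 rows; each row shifts and turns the pose as measured when the row begins; what a row does not reach is not made up. A row lasts 1/10 s, in which the tool goes at most 50 mm and 8.59 degrees, less where a joint would pass 70% of its speed; a pose out of reach is approached as far as the arm can. A call is refused whole if a number of a shift passes 0.05 or a number of a turn 0.15, either way. A call with a gripper value outside its range is refused whole. The fingers move at their own pace and stop on an object; FORCE is the grip in N (left out, the last holds). Time passes only in rows, so rows that do not move let the fingers close. It gives the time, the measured TCP pose, the force and the opening at its end, in the units of the state.
- arm.state(): the state, without advancing time (a new reading comes with each control period).
- viewer.get_image(name): name is "side" or "top" or "wrist"; returns (picture, depth): 384x512x3 uint8, blue, green, red; 384x512 float32, m along the optical axis (not along the pixel's ray), 0 where there is no reading.
- viewer.camera_params(name): a dict with "fx", "fy", "cx", "cy" (pixels), "T" (4x4, takes a point from camera to world coordinates); the wrist camera has in their place "tool_from_camera" (4x4, takes a point from camera to tool coordinates, whose origin is the TCP and whose axes are the tool frame's). Camera axes: x right, y up, looking along -z (the intrinsics and any distortion apply to the point x, -y, -z); pixel columns grow to the right and rows downward; lengths in m; the calibration is good to about 2 mm. A picture is of the moment at which its call begins: read the wrist's pose just before it. camera_params takes no time and is no camera call.
- arm.close_job(): hands the job in, once; it reports no verdict.
The state is a dict: "time": time; "joint_pos": joint angles; "joint_vel": joint speeds; "tau": joint torques, N m; "position": TCP position; "tool_rot": TCP orientation; "wrist_force": force on the tool from outside, world axes, zero at the start; "torque": the same for the moment, N m; "opening": finger opening in m.
Only numpy, scipy, OpenCV 4.12 (cv2) and the standard library are available. Lean on these libraries where they do the work, as an engineer would, in place of code of your own. Each camera call takes 0.05 s, during which the arm holds its last target.

## Working session

There is one attempt and no reset: what is moved stays moved. The work goes in short steps, Python scripts to look and compute and a shell command to move; the robot and the scene stay as the last step left them, time stands still between calls to the robot, and variables do not carry over. Pictures are saved under pics/ and viewed, and the job is handed in when it is done.

```bash
ls; mkdir -p pics; python3 - <<'E'
from cell import arm, viewer
import cv2,json
print(arm.state(), arm.tcp_to_grasp)
for n in("side","top","wrist"):
    im,d=viewer.get_image(n); cv2.imwrite(f"pics/{n}0.png",im); 
    import numpy as np; np.save(f"pics/{n}0.npy",d)
    print(n,viewer.camera_params(n))
E
```

```text
pics
{'time': 0.0, 'joint_pos': array([-7.28176442e+01,  1.51715205e+01,  9.19827388e+01,  1.97734502e-04,
        7.29773789e+01, -2.11313633e+00]), 'joint_vel': array([-0.09747391, -0.04474691,  0.05374169,  0.03757685, -0.05533934,
        0.03714945]), 'tau': array([ 1.73815744e-03, -5.15116954e+01, -3.67305923e+01,  4.96574285e-04,
        1.28057870e-02, -1.91541311e-06]), 'position': array([ 0.22283835, -0.63636752,  0.22992026]), 'tool_rot': array([-1.79994957e+02,  1.31541686e-01, -7.07045602e+01]), 'wrist_force': array([-0.56461984,  0.16950705, -0.56536822]), 'torque': array([0.00428999, 0.00780734, 0.00389396]), 'opening': 0.0858944602091796} 0.0187
side {'fx': 379.2651096772212, 'fy': 379.2651096772212, 'cx': 248.30360518209156, 'cy': 186.9951606130194, 'T': array([[ 0.95839649,  0.18550426, -0.21694318,  0.37159395],
       [-0.28538976,  0.63704351, -0.71605046, -0.76149829],
       [ 0.00537183,  0.7481736 ,  0.66348128,  0.87053045],
       [ 0.        ,  0.        ,  0.        ,  1.        ]])}
top {'fx': 487.8475877663768, 'fy': 487.8475877663768, 'cx': 250.06123508656918, 'cy': 189.31891809366527, 'T': array([[ 0.01776942,  0.99000826, -0.1398853 ,  0.428853  ],
       [-0.99983021,  0.01691191, -0.0073165 , -0.02133032],
       [-0.00487767,  0.13999156,  0.99014068,  1.23391796],
       [ 0.        ,  0.        ,  0.        ,  1.        ]])}
wrist {'fx': 301.5788475782825, 'fy': 301.5788475782825, 'cx': 260.4684030176197, 'cy': 192.2834759137991, 'tool_from_camera': array([[ 9.99999413e-01, -8.00461411e-04,  7.30055238e-04,
         2.54718426e-04],
       [-5.83339363e-04, -9.65671373e-01, -2.59766164e-01,
        -6.72161897e-02],
       [ 9.12926233e-04,  2.59765585e-01, -9.65671273e-01,
        -1.43442854e-01],
       [ 0.00000000e+00,  0.00000000e+00,  0.00000000e+00,
         1.00000000e+00]])}
```

View pics/side0.png

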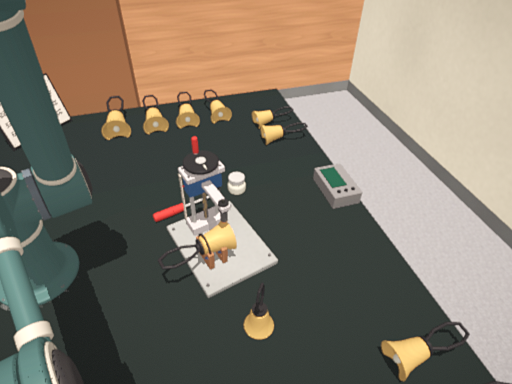

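View pics/top0.png

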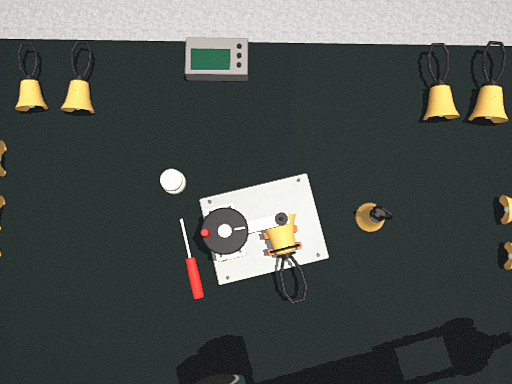

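The top view shows the wheel at about (224,231), with the red handle at (205,233). The white pot is at (173,181), the screwdriver at (192,260) and the spare bell at (370,216). In the side view the handle is at (195,146), above the wheel.

```bash
cat > h.py <<'E'
import numpy as np,cv2
from scipy.spatial.transform import Rotation as R
from cell import arm,viewer
def cam(n,st=None):
    p=viewer.camera_params(n)
    if n=='wrist':
        st=st or arm.state()
        T=np.eye(4);T[:3,:3]=R.from_euler('xyz',st['tool_rot'],degrees=True).as_matrix();T[:3,3]=st['position']
        p['T']=T@p['tool_from_camera']
    return p
def pts(p,d):
    v,u=np.mgrid[:d.shape[0],:d.shape[1]]
    c=np.stack([(u-p['cx'])/p['fx']*d,-(v-p['cy'])/p['fy']*d,-d],-1)
    return c@p['T'][:3,:3].T+p['T'][:3,3]
def proj(p,X):
    X=np.atleast_2d(X);c=(X-p['T'][:3,3])@p['T'][:3,:3]
    return np.stack([p['cx']+p['fx']*c[:,0]/-c[:,2],p['cy']-p['fy']*c[:,1]/-c[:,2]],-1)
E
python3 - <<'E'
from h import *
for n in('top','side'):
    im=cv2.imread(f'pics/{n}0.png').astype(int);d=np.load(f'pics/{n}0.npy');P=pts(cam(n),d)
    b,g,r=im[...,0],im[...,1],im[...,2]
    red=(r>120)&(g<70)&(b<70)&(d>0)
    m=red&(P[...,2]>.2); print(n,'handle',P[m].mean(0),P[m].min(0),P[m].max(0),m.sum())
    m2=red&(P[...,2]<.06);print('sd',P[m2].mean(0),P[m2].min(0),P[m2].max(0))
    blk=(r<70)&(P[...,2]>.235)&(d>0)&(np.abs(P[...,0]-.4)<.2)&(np.abs(P[...,1])<.15)
    print('disc',np.median(P[blk],0),P[blk].min(0),P[blk].max(0),blk.sum())
    w=blk; c,rad=cv2.minEnclosingCircle(P[w][:,:2].astype(np.float32));print(c,rad)
    blue=(b>r+50)&(b>90)&(P[...,2]>.1);print('blue',blue.sum(),P[blue].mean(0) if blue.any() else '')
    pot=(r>190)&(b>190)&(abs(P[...,2]-.05)<.02)&(P[...,1]>.1);print('pot',P[pot].mean(0) if pot.any() else '')
    c=cv2.resize(cv2.imread(f'pics/{n}0.png')[120:300,130:330],(800,720))[:600];cv2.imwrite(f'pics/c{n}.png',c)
    for uv in [(300,180),(225,185)] : print(P[uv[1],uv[0]])
E
```

```text
top handle [0.47616768 0.06750271 0.29705449] [0.46898827 0.06231957 0.25820308] [0.48671285 0.08240294 0.3131735 ] 29
sd [0.37924335 0.1211092  0.01590173] [ 0.3290363   0.09762465 -0.0055666 ] [0.48712845 0.14547501 0.02743205]
disc [0.20462154 0.02751345 0.26045704] [ 0.20000004 -0.00969208  0.23531919] [0.52808555 0.08095442 0.28728045] 293
(0.3642829656600952, 0.01943485625088215) 0.16625651717185974
blue 0 
pot [0.64339102 0.17562562 0.05318559]
[ 0.62563136 -0.13736267  0.02351007]
[0.61308863 0.05203188 0.00101979]
side handle [0.47380994 0.06483725 0.28754331] [0.46680839 0.06092624 0.26107002] [0.48245191 0.07555365 0.31105373] 80
sd [0.38554744 0.16101301 0.00782948] [ 0.32533981  0.0970888  -0.00282833] [0.54113347 0.54361385 0.02660338]
disc [ 0.21037249 -0.06472469  0.60872458] [ 0.20000443 -0.12715135  0.23858947] [0.52839281 0.07755002 0.71512844] 1342
(0.35909464955329895, -0.029582714661955833) 0.18282033503055573
blue 311 [0.47475945 0.01293927 0.19224375]
pot [0.29436768 0.44373952 0.050731  ]
[0.84157328 0.1609178  0.00160592]
[0.58061725 0.20709794 0.00322056]
```

View pics/cside.png

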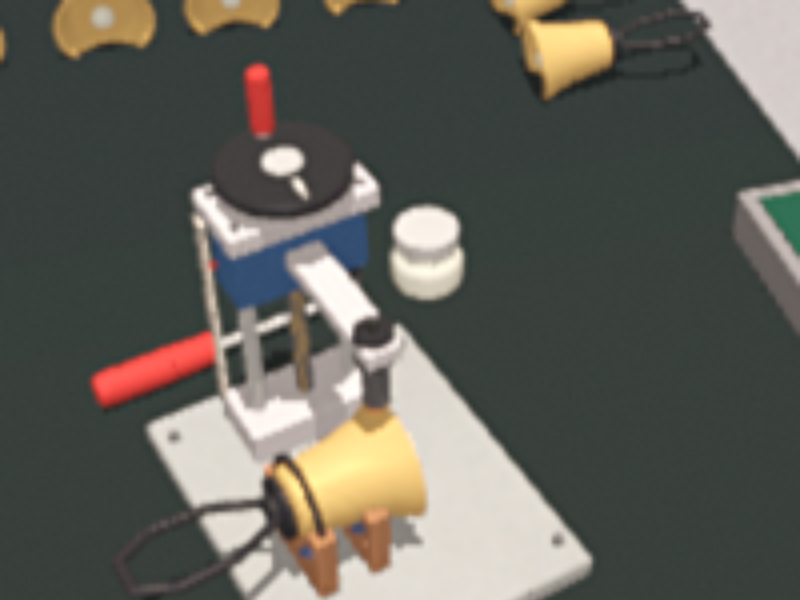

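View pics/ctop.png

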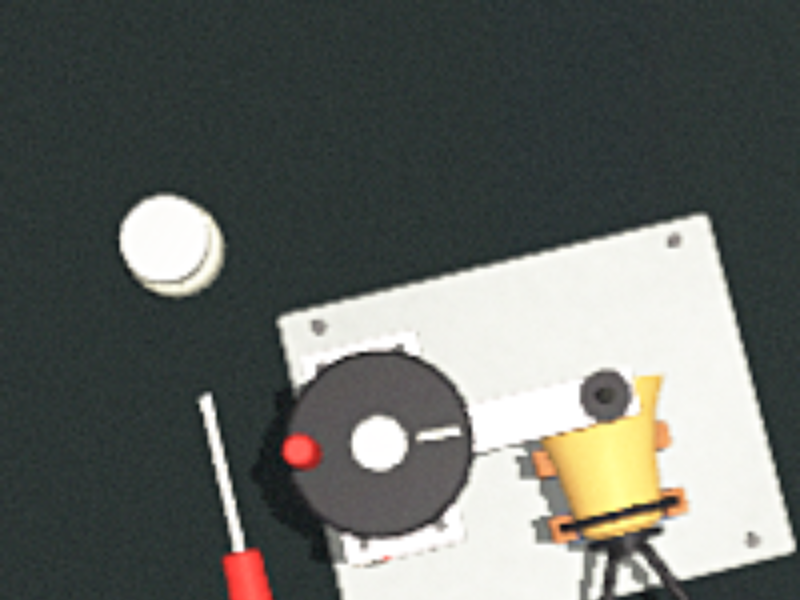

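The crop shows the disc, the hub cap and an index mark opposite the handle. A white scale rod with a red pointer stands on the slide's left. Next I'll fit the disc.

```bash
python3 - <<'E'
from h import *
for n in('top','side'):
    im=cv2.imread(f'pics/{n}0.png').astype(int);d=np.load(f'pics/{n}0.npy');P=pts(cam(n),d)
    b,g,r=im[...,0],im[...,1],im[...,2]
    near=(abs(P[...,0]-.475)<.12)&(abs(P[...,1]-.03)<.12)&(d>0)
    m=near&(abs(P[...,2]-.262)<.012)&~((r>110)&(g<70))
    mm=cv2.morphologyEx(m.astype(np.uint8),cv2.MORPH_OPEN,np.ones((3,3)));m=mm>0
    q=P[m];print(n,'z',np.median(q[:,2]),q[:,:2].min(0),q[:,:2].max(0),(q[:,:2].min(0)+q[:,:2].max(0))/2,q[:,:2].mean(0))
    m=near&(P[...,2]>.297)&(r>110)&(g<70);print('handle top',P[m].mean(0),P[m].max(0),m.sum())
    w=near&(abs(P[...,2]-.265)<.02)&(b>170);print('hub cap',P[w].mean(0),P[w].min(0),P[w].max(0),w.sum())
p=cam('top')
print(p['T'][:3,3])
# base plate angle from top image
d=np.load('pics/top0.npy');P=pts(p,d);im=cv2.imread('pics/top0.png')
m=(abs(P[...,2]-.018)<.008)&(im[...,0]>150)&(abs(P[...,1]+.05)<.22)
m=cv2.morphologyEx(m.astype(np.uint8),cv2.MORPH_OPEN,np.ones((3,3)))>0
print(cv2.minAreaRect(P[m][:,:2].astype(np.float32)))
E
```

```text
top z 0.26082975903717587 [ 0.43609505 -0.01166721] [0.53038139 0.08095442] [0.48323822 0.03464361] [0.48230931 0.0327442 ]
handle top [0.47449347 0.06652346 0.30583599] [0.48245037 0.07484435 0.3131735 ] 22
hub cap [0.48251594 0.02650579 0.26109118] [ 0.43641913 -0.01166721  0.25229643] [0.53038139 0.04842617 0.26600868] 209
side z 0.2614876774750987 [ 0.43315899 -0.01540238] [0.52839281 0.07755002] [0.4807759  0.03107382] [0.47954154 0.02626726]
handle top [0.47470747 0.06501604 0.30268181] [0.48245191 0.07555365 0.31105373] 25
hub cap [0.4807591  0.02949408 0.26234958] [ 0.46857401 -0.00358253  0.25916404] [0.49256637 0.04540521 0.26503447] 60
[ 0.428853   -0.02133032  1.23391796]
((0.5046427249908447, -0.04729476571083069), (0.21922990679740906, 0.2788991928100586), 14.632838249206543)
```

Stand yaw is about +14.6°. The wheel axis is at about (0.482, 0.033), the disc top at z about 0.261, and the handle at about (0.4745, 0.066), with its top at 0.31. I'll lift and travel there.

```bash
python3 -m inch '[[[0,0,0.04],[0,0,0],0],[[0.012,0.03,0.035],[0,0,0],0],[[0.012,0.03,0.035],[0,0,0],0],[[0.014,0.04,0.02],[0,0,0],0],[[0.015,0.045,0],[0,0,0],0]]' 40
python3 -m inch '[[[0.016,0.046,0],[0,0,0],0],[[0.016,0.046,0],[0,0,0],0],[[0.016,0.046,0],[0,0,0],0],[[0.016,0.046,0],[0,0,0],0],[[0.016,0.046,0],[0,0,0],0]]'
```

```text
time: 0.65
position: [0.2739, -0.4889, 0.3572]
tool_rot: [-180.0, 0.7, -71.1]
wrist_force: [2.2, -0.4, 1.6]
opening: 0.0852
time: 1.15
position: [0.3543, -0.2517, 0.358]
tool_rot: [-179.8, 0.5, -71.3]
wrist_force: [1.3, 0.3, 0.4]
opening: 0.085
```

```bash
python3 -m inch '[[[0.016,0.046,0],[0,0,0],0],[[0.016,0.046,0],[0,0,0],0],[[0.016,0.046,0],[0,0,0],0],[[0.016,0.046,0],[0,0,0],0],[[0.016,0.046,0],[0,0,0],0]]'
python3 -m inch '[[[0.016,0.04,0],[0,0,0],0],[[0.016,0.03,0],[0,0,0],0],[[0,0,0],[0,0,0],0]]'
```

```text
time: 1.65
position: [0.4331, -0.0144, 0.3577]
tool_rot: [-179.7, 0.4, -71.5]
wrist_force: [1.1, -0.1, -0.2]
opening: 0.0853
time: 1.95
position: [0.4656, 0.0642, 0.357]
tool_rot: [-179.7, 0.5, -71.0]
wrist_force: [-0.8, -0.1, -0.3]
opening: 0.0853
```

```bash
python3 -m inch '[[[0.009,0.002,0],[0,-0.008,0],0],[[0,0,0],[0,0,0],0]]'
python3 - <<'E'
from h import *
st=arm.state();p=cam('wrist',st);im,d=viewer.get_image('wrist');P=pts(p,d)
cv2.imwrite('pics/w1.png',im);b,g,r=[im[...,i].astype(int) for i in range(3)]
m=(r>110)&(g<70)&(P[...,2]>.29)&(P[...,2]<.33)&(d>0);print(st['position'],P[m].mean(0),P[m].min(0),P[m].max(0))
m=m&(P[...,2]>.306);print('top',P[m].mean(0),m.sum(), (P[m].min(0)+P[m].max(0))/2)
E
```

```text
time: 2.15
position: [0.4747, 0.0664, 0.3563]
tool_rot: [-179.3, 0.3, -70.9]
wrist_force: [0.0, -0.1, -0.0]
opening: 0.0857
[0.47472104 0.0663553  0.35627209] [0.47816915 0.07187898 0.30723426] [0.46830363 0.06362494 0.29007895] [0.48379736 0.07909142 0.31251494]
top [0.47699971 0.07150172 0.30998418] 394 [0.4760359  0.07122599 0.30926736]
```

View pics/w1.png

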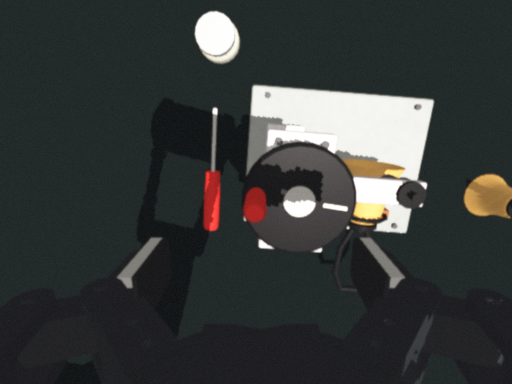

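The wrist view shows the handle at (256,204), centred between the open fingers at (140,260) and (380,260). I'll descend and grip.

```bash
python3 -m inch '[[[0.001,0.002,-0.03],[-0.01,-0.005,0],0],[[0,0,-0.03],[0,0,0],0],[[0,0,-0.015],[0,0,0],0],[[0,0,-0.008],[0,0,0],0],[[0,0,0],[0,0,0],0]]' 50
```

```text
time: 2.7
position: [0.4752, 0.0622, 0.273]
tool_rot: [-179.0, -0.5, -71.5]
wrist_force: [1.1, 0.4, -0.2]
opening: 0.085
```

```bash
python3 -m inch '[[[0.001,0.006,0],[0.015,0.005,0],0],[[0,0,0],[0,0,0],0.5],[[0,0,0],[0,0,0],0.7],[[0,0,0],[0,0,0],1],[[0,0,0],[0,0,0],1]]' 50
```

```text
time: 3.2
position: [0.4789, 0.0684, 0.2778]
tool_rot: [-178.6, 0.4, -71.5]
wrist_force: [0.1, -0.3, -0.5]
opening: 0.028
```

```bash
python3 -m inch '[[[0,0,0],[0,0,0],1],[[0,0,0],[0,0,0],1],[[0,0,0],[0,0,0],1]]' 50;python3 - <<'E'
from h import *
im,d=viewer.get_image('wrist');cv2.imwrite('pics/w2.png',im)
E
```

```text
time: 3.5
position: [0.478, 0.0713, 0.2787]
tool_rot: [-178.6, 0.8, -71.5]
wrist_force: [-0.9, -1.1, -0.1]
opening: 0.0147
```

View pics/w2.png

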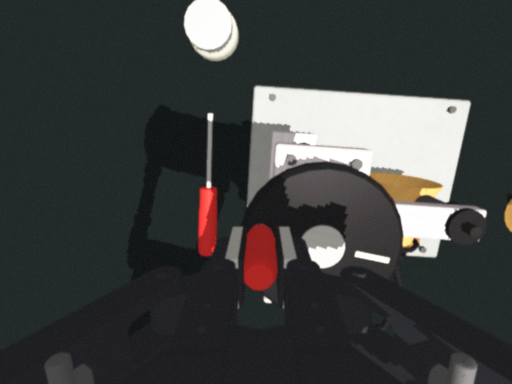

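Handle gripped: 14.7 mm opening, with the handle between the pads at (261,257). I'll write a helper that works out the angle, the push and the next chords.

```bash
cat > s.py <<'E'
import sys,os,json
from h import *
from scipy.optimize import least_squares
# usage: s.py deg_per_row(+ccw) nrows
deg=float(sys.argv[1]);n=int(sys.argv[2]) if len(sys.argv)>2 else 5
st=arm.state();Rm=R.from_euler('xyz',st['tool_rot'],degrees=True).as_matrix()
g=st['position']-Rm[:,2]*.0187; g=np.array(g)
L=json.load(open('log.json')) if os.path.exists('log.json') else []
c=np.array([.482,.034]);
X=np.array([l[:2] for l in L]+[g[:2]])
prior=c.copy()
f=lambda q:np.r_[np.hypot(X[:,0]-q[0],X[:,1]-q[1])-.036,(q-prior)*.5]
c=least_squares(f,prior).x
th=np.degrees(np.arctan2(g[1]-c[1],g[0]-c[0]))
if L: th=L[-1][2]+(th-L[-1][2]+180)%360-180
t=np.array([-np.sin(np.radians(th)),np.cos(np.radians(th))]);F=st['wrist_force'];e=-t[1],t[0]
push=-F[:2]@t; rad=F[:2]@np.array([t[1],-t[0]])
L.append([g[0],g[1],th,push,st['time']]);json.dump(L,open('log.json','w'))
print(f"t={st['time']:.2f} c={c.round(4)} th={th:.1f} r={1e3*np.hypot(*(g[:2]-c)):.1f} pushCCW={push:.1f} rad={rad:.1f} Fz={F[2]:.1f} z={g[2]:.4f} rot={np.round(st['tool_rot'],1)} op={st['opening']:.4f}")
a=np.radians(th+deg*np.arange(n+1));p=c+.036*np.c_[np.cos(a),np.sin(a)];p[0]=g[:2]
print((np.diff(p,axis=0)*1e3).round(1).tolist())
E
python3 s.py 8
```

```text
t=3.55 c=[0.4819 0.0349] th=96.6 r=36.2 pushCCW=-1.7 rad=0.6 Fz=-0.2 z=0.2974 rot=[-178.6    0.8  -71.5] op=0.0146
[[-4.9, -1.1], [-4.8, -1.6], [-4.5, -2.2], [-4.1, -2.9], [-3.7, -3.4]]
```

```bash
python3 -m inch '[[[-0.005,-0.001,-0.001],[0,0,0],1],[[-0.005,-0.0016,-0.001],[0,0,0],1],[[-0.0045,-0.0022,-0.001],[0,0,0],1],[[-0.0041,-0.0029,0],[0,0,0],1],[[-0.0037,-0.0034,0],[0,0,0],1]]' >/dev/null; python3 s.py 10
```

```text
t=4.05 c=[0.4816 0.0349] th=135.8 r=36.1 pushCCW=0.1 rad=1.2 Fz=1.0 z=0.2972 rot=[-178.2    0.8  -71.4] op=0.0147
[[-3.9, -5.0], [-3.1, -5.5], [-2.1, -5.9], [-1.0, -6.2], [0.1, -6.3]]
```

```bash
python3 -m inch '[[[-0.0039,-0.005,-0.001],[0,0,0],1],[[-0.0031,-0.0055,-0.001],[0,0,0],1],[[-0.0021,-0.0059,-0.001],[0,0,0],1],[[-0.001,-0.0062,0],[0,0,0],1],[[0.0001,-0.0063,0],[0,0,0],1]]' >/dev/null; python3 s.py 10
```

```text
t=4.55 c=[0.4812 0.0348] th=190.3 r=36.2 pushCCW=-0.4 rad=-5.7 Fz=-1.5 z=0.2967 rot=[-177.9    0.6  -71.4] op=0.0144
[[1.9, -6.0], [2.7, -5.7], [3.6, -5.1], [4.5, -4.4], [5.2, -3.6]]
```

```bash
python3 -m inch '[[[0.0019,-0.006,0],[0,0,0],1],[[0.0027,-0.0057,0],[0,0,0],1],[[0.0036,-0.0051,0],[0,0,0],1],[[0.0045,-0.0044,0],[0,0,0],1],[[0.0052,-0.0036,0],[0,0,0],1]]' >/dev/null; python3 s.py 10
```

```text
t=5.05 c=[0.4811 0.0348] th=233.8 r=36.0 pushCCW=7.6 rad=-0.4 Fz=6.7 z=0.2962 rot=[-178.3    1.5  -71.5] op=0.0147
[[5.4, -3.2], [5.8, -2.3], [6.2, -1.2], [6.3, -0.1], [6.2, 1.0]]
```

Drag is engaged somewhere around 190–205°, so the stop should be between about 610° and 800°. I'll keep the pace up to about 590°.

```bash
python3 -m inch '[[[0.0054,-0.0032,0],[0,0,0],1],[[0.0058,-0.0023,0],[0,0,0],1],[[0.0062,-0.0012,0],[0,0,0],1],[[0.0063,-0.0001,0],[0,0,0],1],[[0.0062,0.001,0],[0,0,0],1]]' >/dev/null; python3 s.py 11
```

```text
t=5.55 c=[0.4811 0.0347] th=269.2 r=36.2 pushCCW=7.5 rad=2.9 Fz=6.6 z=0.2961 rot=[-179.9    2.1  -71.5] op=0.0145
[[6.9, 0.7], [6.6, 1.9], [6.2, 3.1], [5.5, 4.2], [4.6, 5.2]]
```

```bash
python3 -m inch '[[[0.007,0.0007,0],[0,-0.01,0],1],[[0.0068,0.0019,0],[0,-0.01,0],1],[[0.0064,0.0031,0],[0,-0.01,0],1],[[0.0057,0.0042,0],[0,0,0],1],[[0.0048,0.0054,0],[0,0,0],1]]' >/dev/null; python3 s.py 12
```

```text
t=6.05 c=[0.4812 0.0346] th=306.7 r=36.3 pushCCW=7.5 rad=4.5 Fz=4.7 z=0.2962 rot=[-179.9    1.2  -71.5] op=0.0148
[[5.4, 5.3], [4.4, 6.1], [3.0, 6.9], [1.5, 7.4], [-0.1, 7.5]]
```

```bash
sed -i "s/^a=np.radians.*/k=float(sys.argv[3]) if len(sys.argv)>3 else .7\nam=np.radians(th+deg*k*(np.arange(n)+.5));D=.036*np.radians(deg)*np.c_[-np.sin(am),np.cos(am)];D[0]+=(c-g[:2])*(1-.036\/np.hypot(*(g[:2]-c)));print((D*1e3).round(1).tolist());sys.exit()/" s.py
python3 -m inch '[[[0.0052,0.0053,0],[0,-0.01,0],1],[[0.0045,0.006,0],[0,-0.01,0],1],[[0.0036,0.0067,0],[0,0,0],1],[[0.0025,0.0073,0],[0,0,0],1],[[0.0014,0.0075,0],[0,0,0],1]]' >/dev/null; python3 s.py 14
```

```text
t=6.55 c=[0.4814 0.0346] th=344.8 r=36.3 pushCCW=6.8 rad=2.9 Fz=2.2 z=0.2966 rot=[180.   -0.3 -71.6] op=0.0143
[[1.3, 8.7], [0.1, 8.8], [-1.4, 8.7], [-2.9, 8.3], [-4.2, 7.7]]
```

```bash
python3 -m inch '[[[0.0013,0.0087,0],[0,0,0],1],[[0.0001,0.0088,0],[0,0,0],1],[[-0.0014,0.0087,0],[0,0,0],1],[[-0.0029,0.0083,0],[0,0,0],1],[[-0.0042,0.0077,0],[0,0,0],1]]' >/dev/null; python3 s.py 14
```

```text
t=7.05 c=[0.4817 0.0348] th=391.2 r=37.1 pushCCW=6.9 rad=1.4 Fz=-1.1 z=0.2966 rot=[179.7  -1.8 -71.8] op=0.0143
[[-6.1, 6.5], [-6.3, 6.1], [-7.3, 5.0], [-8.0, 3.6], [-8.5, 2.2]]
```

```bash
python3 -m inch '[[[-0.006,0.0065,0],[0,0.01,0],1],[[-0.0063,0.0061,0],[0,0.01,0],1],[[-0.0073,0.005,0],[0,0.01,0],1],[[-0.008,0.0036,0],[0,0,0],1],[[-0.0085,0.0022,0],[0,0,0],1]]' >/dev/null; python3 s.py 14
```

```text
t=7.55 c=[0.4818 0.0352] th=439.4 r=37.7 pushCCW=7.0 rad=1.4 Fz=-1.5 z=0.2964 rot=[179.   -2.2 -71.8] op=0.0146
[[-9.1, -0.8], [-8.8, -0.6], [-8.5, -2.1], [-8.1, -3.5], [-7.3, -4.9]]
```

```bash
python3 -m inch '[[[-0.009,-0.0004,0],[0,0.01,0],1],[[-0.0088,-0.0006,0],[0,0.01,0],1],[[-0.0085,-0.0021,0],[0,0.01,0],1],[[-0.0081,-0.0035,0],[0,0.01,0],1],[[-0.0073,-0.0049,0],[0,0,0],1]]' >/dev/null; python3 s.py 14; python3 - <<'E'
import json;import numpy as np
from scipy.optimize import least_squares
X=np.array(json.load(open('log.json')));
s=least_squares(lambda q:np.hypot(X[:,0]-q[0],X[:,1]-q[1])-q[2],[.482,.035,.036]);print(s.x,s.fun*1e3)
E
```

```text
t=8.05 c=[0.4816 0.0353] th=491.0 r=36.9 pushCCW=8.2 rad=-1.0 Fz=-1.5 z=0.2968 rot=[178.2  -1.3 -71.8] op=0.0149
[[-5.6, -7.0], [-5.0, -7.3], [-3.7, -8.0], [-2.2, -8.5], [-0.8, -8.8]]
[0.48169356 0.03528584 0.03663101] [-0.83441601 -0.63968498  0.20879807  0.12883029  0.12429552 -0.09707207
 -0.43412656  0.23914141  1.01287661  0.29135773]
```

```bash
python3 -m inch '[[[-0.0056,-0.007,0],[0.01,0.005,0],1],[[-0.005,-0.0073,0],[0.01,0.005,0],1],[[-0.0037,-0.008,0],[0.01,0,0],1],[[-0.0022,-0.0085,0],[0,0,0],1],[[-0.0008,-0.0088,0],[0,0,0],1]]' >/dev/null; python3 s.py 10; python3 - <<'E'
from h import *
im,d=viewer.get_image('side');cv2.imwrite('pics/s2.png',cv2.resize(im[130:260,150:300],(690,598),interpolation=cv2.INTER_CUBIC))
E
```

```text
t=8.55 c=[0.4816 0.0353] th=550.3 r=36.2 pushCCW=6.8 rad=-6.2 Fz=-2.6 z=0.2971 rot=[179.2   1.4 -71.7] op=0.0143
[[1.7, -6.1], [2.2, -5.9], [2.9, -5.6], [3.6, -5.2], [4.2, -4.7]]
```

View pics/s2.png

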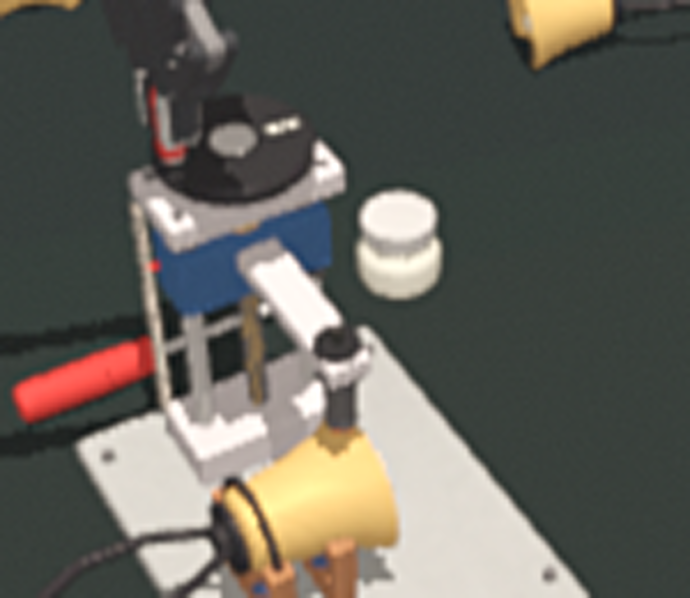

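The side view shows the slide well down, with the index mark at (282,127) in the crop. The collar is hidden behind the arm, so I'll find the stop by force.

```bash
python3 -m inch '[[[0.0017,-0.0061,0],[0,-0.01,0],1],[[0.0022,-0.0059,0],[0,-0.01,0],1],[[0.0029,-0.0056,0],[0,0,0],1],[[0.0036,-0.0052,0],[0,0,0],1]]' >/dev/null; python3 s.py 7
```

```text
t=9.00 c=[0.4815 0.0352] th=582.1 r=36.9 pushCCW=6.4 rad=-4.2 Fz=3.3 z=0.2963 rot=[-179.8    2.1  -71.7] op=0.0147
[[3.7, -2.5], [3.3, -2.9], [3.6, -2.6], [3.8, -2.2], [4.0, -1.9]]
```

```bash
python3 -m inch '[[[0.0037,-0.0025,0],[0,-0.015,0],1],[[0.0033,-0.0029,0],[0,-0.01,0],1],[[0.0036,-0.0026,0],[0,0,0],1],[[0.0038,-0.0022,0],[0,0,0],1]]' >/dev/null; python3 s.py 7 2
```

```text
t=9.40 c=[0.4814 0.035 ] th=598.6 r=37.2 pushCCW=6.7 rad=-1.5 Fz=5.3 z=0.2959 rot=[-179.3    2.6  -71.7] op=0.0148
[[4.5, -1.1], [4.0, -1.8]]
```

```bash
cat > ok.py <<'E'
import subprocess,sys,re
o=subprocess.run(['python3','s.py','7','3','.5'],capture_output=True,text=True).stdout;print(o,end='')
sys.exit(abs(float(re.search(r'pushCCW=(\S+)',o)[1]))>9.8)
E
python3 -m inch '[[[0.0043,-0.0012,0],[0,-0.02,0],1]]' >/dev/null; python3 ok.py && python3 -m inch '[[[0.0043,-0.001,0],[0,-0.02,0],1]]' >/dev/null && python3 ok.py && python3 -m inch '[[[0.0043,-0.0008,0],[0,-0.02,0],1]]' >/dev/null && python3 ok.py
```

```text
t=9.50 c=[0.4813 0.0349] th=602.6 r=37.0 pushCCW=6.9 rad=2.1 Fz=7.8 z=0.2958 rot=[-178.5    2.4  -71.6] op=0.0145
[[4.4, -1.0], [4.1, -1.7], [4.2, -1.4]]
t=9.60 c=[0.4813 0.0348] th=606.0 r=37.1 pushCCW=7.9 rad=1.6 Fz=7.5 z=0.2957 rot=[-177.7    2.1  -71.5] op=0.0146
[[4.5, -0.6], [4.2, -1.4], [4.2, -1.2]]
t=9.70 c=[0.4812 0.0347] th=609.2 r=37.2 pushCCW=7.9 rad=-0.1 Fz=8.4 z=0.2956 rot=[-176.9    1.9  -71.5] op=0.0144
[[4.6, -0.4], [4.2, -1.2], [4.3, -0.9]]
```

```bash
sed -i "s/^c=least_squares.*/c=np.array([.4815,.0352])/" s.py; sed -i "s/^push=/print('tilt fix',np.cross(Rm[:,2],[0,0,-1]).round(3));push=/" s.py
python3 ok.py
```

```text
tilt fix [-0.048  0.04   0.   ]
t=9.70 c=[0.4815 0.0352] th=609.1 r=37.7 pushCCW=7.9 rad=-0.1 Fz=8.4 z=0.2956 rot=[-176.9    1.9  -71.5] op=0.0144
[[4.8, 0.2], [4.2, -1.2], [4.3, -0.9]]
```

```bash
python3 -m inch '[[[0.0045,0,0],[-0.03,0.025,0],1]]' >/dev/null; python3 ok.py && python3 -m inch '[[[0.0043,-0.0005,0],[-0.02,0.02,0],1]]' >/dev/null && python3 ok.py && python3 -m inch '[[[0.0043,-0.0005,0],[-0.01,0.01,0],1]]' >/dev/null && python3 ok.py&& python3 -m inch '[[[0.0044,-0.0002,0],[0,0.0,0],1]]' >/dev/null && python3 ok.py
```

```text
tilt fix [-0.019  0.01   0.   ]
t=9.80 c=[0.4815 0.0352] th=612.6 r=36.6 pushCCW=7.3 rad=-0.9 Fz=9.6 z=0.2961 rot=[-179.1    0.9  -71.6] op=0.0140
[[4.4, -0.6], [4.3, -0.9], [4.3, -0.7]]
tilt fix [-0.    -0.015 -0.   ]
t=9.90 c=[0.4815 0.0352] th=616.8 r=35.8 pushCCW=6.7 rad=-1.8 Fz=5.8 z=0.2967 rot=[179.2   0.3 -71.7] op=0.0143
[[4.3, -1.1], [4.4, -0.6], [4.4, -0.3]]
tilt fix [ 0.01  -0.032  0.   ]
t=10.00 c=[0.4815 0.0352] th=621.1 r=35.3 pushCCW=7.1 rad=-1.0 Fz=6.5 z=0.2969 rot=[178.1   0.  -71.7] op=0.0148
[[4.3, -1.2], [4.4, -0.3], [4.4, -0.0]]
tilt fix [ 0.01  -0.038  0.   ]
t=10.10 c=[0.4815 0.0352] th=625.4 r=35.3 pushCCW=6.6 rad=-0.1 Fz=6.5 z=0.2969 rot=[177.8   0.2 -71.6] op=0.0145
[[4.3, -0.9], [4.4, 0.1], [4.4, 0.3]]
```

```bash
python3 -m inch '[[[0.0043,-0.0005,0],[0.01,-0.02,0],1]]' >/dev/null; python3 ok.py && python3 -m inch '[[[0.0044,0,0],[0,-0.01,0],1]]' >/dev/null && python3 ok.py && python3 -m inch '[[[0.0044,0.0003,0],[0,0,0],1]]' >/dev/null && python3 ok.py&& python3 -m inch '[[[0.0044,0.0006,0],[0,0.0,0],1]]' >/dev/null && python3 ok.py && python3 -m inch '[[[0.0043,0.001,0],[0,0.0,0],1]]' >/dev/null && python3 ok.py
```

```text
tilt fix [-0.    -0.024 -0.   ]
t=10.20 c=[0.4815 0.0352] th=629.2 r=35.8 pushCCW=6.5 rad=-1.2 Fz=5.1 z=0.2966 rot=[178.7   0.5 -71.6] op=0.0147
[[4.4, -0.1], [4.4, 0.3], [4.4, 0.6]]
tilt fix [-0.001 -0.02  -0.   ]
t=10.30 c=[0.4815 0.0352] th=632.6 r=36.0 pushCCW=5.7 rad=-1.7 Fz=7.7 z=0.2965 rot=[178.9   0.4 -71.6] op=0.0149
[[4.4, 0.3], [4.4, 0.6], [4.3, 0.9]]
tilt fix [-0.002 -0.026 -0.   ]
t=10.40 c=[0.4815 0.0352] th=636.0 r=36.1 pushCCW=6.1 rad=-1.4 Fz=7.4 z=0.2965 rot=[178.6   0.6 -71.6] op=0.0146
[[4.4, 0.6], [4.3, 0.9], [4.3, 1.1]]
tilt fix [-0.002 -0.033 -0.   ]
t=10.50 c=[0.4815 0.0352] th=639.6 r=36.2 pushCCW=5.6 rad=-1.3 Fz=6.9 z=0.2964 rot=[178.3   0.7 -71.6] op=0.0147
[[4.3, 1.0], [4.3, 1.1], [4.2, 1.4]]
tilt fix [-0.001 -0.039 -0.   ]
t=10.60 c=[0.4815 0.0352] th=643.2 r=36.2 pushCCW=7.1 rad=-0.7 Fz=6.3 z=0.2964 rot=[177.9   0.8 -71.6] op=0.0144
[[4.2, 1.3], [4.2, 1.4], [4.1, 1.6]]
```

```bash
python3 -m inch '[[[0.0042,0.0013,0],[0,-0.02,0],1]]' >/dev/null; python3 ok.py && python3 -m inch '[[[0.0042,0.0014,0],[0,-0.02,0],1]]' >/dev/null && python3 ok.py && python3 -m inch '[[[0.0041,0.0016,0],[0,-0.01,0],1]]' >/dev/null && python3 ok.py&& python3 -m inch '[[[0.004,0.0019,0],[0,0.0,0],1]]' >/dev/null && python3 ok.py && python3 -m inch '[[[0.0039,0.0022,0],[0,0.0,0],1]]' >/dev/null && python3 ok.py&& python3 -m inch '[[[0.0038,0.0024,0],[0,0.0,0],1]]' >/dev/null && python3 ok.py
```

```text
tilt fix [-0.001 -0.025 -0.   ]
t=10.70 c=[0.4815 0.0352] th=646.8 r=36.2 pushCCW=6.5 rad=-1.0 Fz=7.3 z=0.2964 rot=[178.7   0.5 -71.7] op=0.0148
[[4.1, 1.6], [4.1, 1.7], [4.0, 1.9]]
tilt fix [-0.   -0.01 -0.  ]
t=10.80 c=[0.4815 0.0352] th=650.1 r=36.1 pushCCW=6.2 rad=-2.6 Fz=8.2 z=0.2964 rot=[179.4   0.2 -71.7] op=0.0144
[[4.0, 1.7], [4.0, 1.9], [3.9, 2.1]]
tilt fix [ 0.001 -0.006  0.   ]
t=10.90 c=[0.4815 0.0352] th=653.0 r=36.0 pushCCW=6.3 rad=-1.3 Fz=8.1 z=0.2965 rot=[ 1.797e+02  1.000e-01 -7.170e+01] op=0.0144
[[4.0, 1.9], [3.9, 2.1], [3.7, 2.3]]
tilt fix [ 0.003 -0.012  0.   ]
t=11.00 c=[0.4815 0.0352] th=656.0 r=36.0 pushCCW=6.2 rad=-1.3 Fz=6.1 z=0.2965 rot=[ 1.793e+02  1.000e-01 -7.170e+01] op=0.0145
[[3.9, 2.1], [3.8, 2.3], [3.6, 2.5]]
tilt fix [ 0.005 -0.018  0.   ]
t=11.10 c=[0.4815 0.0352] th=659.3 r=36.1 pushCCW=6.5 rad=-1.0 Fz=5.6 z=0.2965 rot=[ 1.789e+02  1.000e-01 -7.170e+01] op=0.0148
[[3.7, 2.3], [3.6, 2.5], [3.5, 2.7]]
tilt fix [ 0.007 -0.024  0.   ]
t=11.20 c=[0.4815 0.0352] th=662.5 r=36.2 pushCCW=6.1 rad=-0.9 Fz=6.0 z=0.2964 rot=[178.6   0.  -71.7] op=0.0146
[[3.5, 2.6], [3.5, 2.7], [3.3, 2.9]]
```

```bash
python3 -m inch '[[[0.0036,0.0027,0],[0,-0.015,0],1]]' >/dev/null; python3 ok.py && python3 -m inch '[[[0.0035,0.0028,0],[0,-0.015,0],1]]' >/dev/null && python3 ok.py && python3 -m inch '[[[0.0033,0.003,0],[0,-0.01,0],1]]' >/dev/null && python3 ok.py&& python3 -m inch '[[[0.0032,0.0032,0],[0,0.0,0],1]]' >/dev/null && python3 ok.py && python3 -m inch '[[[0.003,0.0033,0],[0,0.0,0],1]]' >/dev/null && python3 ok.py&& python3 -m inch '[[[0.0028,0.0034,0],[0,0.0,0],1]]' >/dev/null && python3 ok.py
```

```text
tilt fix [ 0.01  -0.015  0.   ]
t=11.30 c=[0.4815 0.0352] th=665.9 r=36.0 pushCCW=5.9 rad=-0.6 Fz=7.6 z=0.2965 rot=[179.   -0.3 -71.7] op=0.0147
[[3.5, 2.7], [3.3, 2.9], [3.1, 3.1]]
tilt fix [ 0.012 -0.005  0.   ]
t=11.40 c=[0.4815 0.0352] th=669.0 r=35.8 pushCCW=6.4 rad=-1.9 Fz=7.3 z=0.2966 rot=[179.5  -0.6 -71.8] op=0.0142
[[3.4, 2.7], [3.1, 3.1], [3.0, 3.3]]
tilt fix [ 0.015 -0.     0.   ]
t=11.50 c=[0.4815 0.0352] th=672.0 r=35.6 pushCCW=6.7 rad=-1.7 Fz=6.0 z=0.2967 rot=[179.7  -0.8 -71.8] op=0.0145
[[3.4, 2.8], [3.0, 3.2], [2.8, 3.4]]
tilt fix [ 0.018 -0.005  0.   ]
t=11.60 c=[0.4815 0.0352] th=675.0 r=35.6 pushCCW=7.0 rad=0.4 Fz=5.3 z=0.2968 rot=[179.4  -0.9 -71.8] op=0.0148
[[3.3, 2.9], [2.8, 3.4], [2.6, 3.5]]
tilt fix [ 0.022 -0.01   0.   ]
t=11.70 c=[0.4815 0.0352] th=678.0 r=35.7 pushCCW=7.4 rad=-0.1 Fz=5.3 z=0.2967 rot=[179.   -1.  -71.8] op=0.0147
[[3.1, 3.1], [2.6, 3.5], [2.4, 3.7]]
tilt fix [ 0.026 -0.015  0.   ]
t=11.80 c=[0.4815 0.0352] th=680.9 r=35.8 pushCCW=6.6 rad=-0.1 Fz=5.5 z=0.2967 rot=[178.7  -1.1 -71.8] op=0.0142
[[2.9, 3.3], [2.5, 3.7], [2.2, 3.8]]
```

```bash
python3 -m inch '[[[0.0027,0.0035,0],[0.02,-0.01,0],1]]' >/dev/null; python3 ok.py && python3 -m inch '[[[0.0025,0.0037,0],[0.01,-0.01,0],1]]' >/dev/null && python3 ok.py && python3 -m inch '[[[0.0022,0.0038,0],[0.01,0,0],1]]' >/dev/null && python3 ok.py&& python3 -m inch '[[[0.002,0.0039,0],[0,0.0,0],1]]' >/dev/null && python3 ok.py && python3 -m inch '[[[0.0018,0.004,0],[0,0.0,0],1]]' >/dev/null && python3 ok.py&& python3 -m inch '[[[0.0016,0.0041,0],[0,0.0,0],1]]' >/dev/null && python3 ok.py
```

```text
tilt fix [ 0.01 -0.01  0.  ]
t=11.90 c=[0.4815 0.0352] th=683.7 r=36.1 pushCCW=7.4 rad=0.1 Fz=3.9 z=0.2966 rot=[179.3  -0.4 -71.8] op=0.0141
[[2.4, 3.7], [2.3, 3.8], [2.0, 3.9]]
tilt fix [ 0.004 -0.004  0.   ]
t=12.00 c=[0.4815 0.0352] th=686.1 r=36.2 pushCCW=7.2 rad=-0.7 Fz=5.8 z=0.2965 rot=[ 1.797e+02 -1.000e-01 -7.180e+01] op=0.0144
[[2.2, 3.8], [2.1, 3.9], [1.9, 4.0]]
tilt fix [-0.002 -0.008 -0.   ]
t=12.10 c=[0.4815 0.0352] th=688.4 r=36.3 pushCCW=6.9 rad=0.1 Fz=4.0 z=0.2964 rot=[179.6   0.3 -71.8] op=0.0144
[[1.9, 4.0], [2.0, 3.9], [1.7, 4.1]]
tilt fix [ 0.003 -0.012  0.   ]
t=12.20 c=[0.4815 0.0352] th=690.6 r=36.4 pushCCW=6.9 rad=-0.6 Fz=4.7 z=0.2964 rot=[ 1.793e+02  1.000e-01 -7.190e+01] op=0.0146
[[1.7, 4.1], [1.8, 4.0], [1.6, 4.1]]
tilt fix [ 0.008 -0.016  0.   ]
t=12.30 c=[0.4815 0.0352] th=692.9 r=36.4 pushCCW=6.4 rad=-0.4 Fz=5.0 z=0.2964 rot=[ 1.79e+02 -1.00e-01 -7.19e+01] op=0.0143
[[1.5, 4.2], [1.6, 4.1], [1.4, 4.2]]
tilt fix [ 0.013 -0.019  0.   ]
t=12.40 c=[0.4815 0.0352] th=695.4 r=36.5 pushCCW=7.2 rad=0.4 Fz=4.2 z=0.2964 rot=[178.7  -0.3 -71.9] op=0.0140
[[1.3, 4.2], [1.5, 4.2], [1.2, 4.2]]
```

```bash
python3 -m inch '[[[0.0014,0.0048,0],[0.01,-0.015,0],1]]' >/dev/null; python3 ok.py && python3 -m inch '[[[0.0012,0.0048,0],[0.01,-0.01,0],1]]' >/dev/null && python3 ok.py && python3 -m inch '[[[0.001,0.0049,0],[0.005,0,0],1]]' >/dev/null && python3 ok.py&& python3 -m inch '[[[0.0008,0.0049,0],[0.005,0.0,0],1]]' >/dev/null && python3 ok.py && python3 -m inch '[[[0.0006,0.005,0],[0,0.0,0],1]]' >/dev/null && python3 ok.py&& python3 -m inch '[[[0.0004,0.005,0],[0,0.0,0],1]]' >/dev/null && python3 ok.py
```

```text
tilt fix [ 0.008 -0.007  0.   ]
t=12.50 c=[0.4815 0.0352] th=698.8 r=36.3 pushCCW=6.6 rad=-0.3 Fz=5.1 z=0.2965 rot=[179.5  -0.3 -72. ] op=0.0146
[[1.2, 4.2], [1.2, 4.2], [1.0, 4.3]]
tilt fix [0.003 0.001 0.   ]
t=12.60 c=[0.4815 0.0352] th=701.8 r=36.1 pushCCW=7.6 rad=0.0 Fz=4.6 z=0.2966 rot=[-180.    -0.2  -72. ] op=0.0144
[[1.2, 4.2], [1.0, 4.3], [0.7, 4.3]]
tilt fix [ 0.003 -0.001  0.   ]
t=12.70 c=[0.4815 0.0352] th=704.9 r=36.1 pushCCW=7.2 rad=0.9 Fz=3.6 z=0.2967 rot=[179.9  -0.2 -72. ] op=0.0144
[[1.0, 4.3], [0.8, 4.3], [0.5, 4.4]]
tilt fix [ 0.004 -0.002  0.   ]
t=12.80 c=[0.4815 0.0352] th=707.9 r=36.1 pushCCW=7.5 rad=1.3 Fz=3.0 z=0.2967 rot=[179.8  -0.2 -72. ] op=0.0145
[[0.7, 4.4], [0.5, 4.4], [0.3, 4.4]]
tilt fix [ 0.009 -0.004  0.   ]
t=12.90 c=[0.4815 0.0352] th=711.0 r=36.2 pushCCW=7.4 rad=0.5 Fz=2.7 z=0.2967 rot=[179.6  -0.5 -72.1] op=0.0144
[[0.4, 4.4], [0.3, 4.4], [0.0, 4.4]]
tilt fix [ 0.015 -0.005  0.   ]
t=13.00 c=[0.4815 0.0352] th=714.2 r=36.2 pushCCW=6.5 rad=0.9 Fz=3.1 z=0.2967 rot=[179.5  -0.7 -72.1] op=0.0144
[[0.1, 4.4], [0.0, 4.4], [-0.2, 4.4]]
```

```bash
python3 -m inch '[[[0.0002,0.005,0],[0.01,-0.005,0],1]]' >/dev/null; python3 ok.py && python3 -m inch '[[[0,0.005,0],[0.01,0,0],1]]' >/dev/null && python3 ok.py && python3 -m inch '[[[-0.0002,0.005,0],[0.005,0,0],1]]' >/dev/null && python3 ok.py&& python3 -m inch '[[[-0.0005,0.005,0],[0.005,0.0,0],1]]' >/dev/null && python3 ok.py && python3 -m inch '[[[-0.0008,0.0049,0],[0,0.0,0],1]]' >/dev/null && python3 ok.py&& python3 -m inch '[[[-0.001,0.0049,0],[0,0.0,0],1]]' >/dev/null && python3 ok.py
```

```text
tilt fix [ 0.011 -0.001  0.   ]
t=13.10 c=[0.4815 0.0352] th=717.6 r=36.2 pushCCW=7.3 rad=-0.3 Fz=3.2 z=0.2967 rot=[179.7  -0.6 -72.1] op=0.0146
[[-0.2, 4.4], [-0.2, 4.4], [-0.5, 4.4]]
tilt fix [ 0.006 -0.002  0.   ]
t=13.20 c=[0.4815 0.0352] th=720.6 r=36.3 pushCCW=6.0 rad=0.9 Fz=3.0 z=0.2967 rot=[179.8  -0.3 -72.1] op=0.0148
[[-0.5, 4.4], [-0.4, 4.4], [-0.7, 4.3]]
tilt fix [ 0.006 -0.003  0.   ]
t=13.30 c=[0.4815 0.0352] th=723.7 r=36.3 pushCCW=6.4 rad=0.7 Fz=1.7 z=0.2967 rot=[179.7  -0.3 -72.1] op=0.0146
[[-0.7, 4.4], [-0.7, 4.3], [-0.9, 4.3]]
tilt fix [ 0.007 -0.003  0.   ]
t=13.40 c=[0.4815 0.0352] th=726.7 r=36.3 pushCCW=7.5 rad=0.5 Fz=1.9 z=0.2967 rot=[179.7  -0.3 -72.2] op=0.0146
[[-1.0, 4.3], [-0.9, 4.3], [-1.2, 4.2]]
tilt fix [ 0.012 -0.003  0.   ]
t=13.50 c=[0.4815 0.0352] th=729.8 r=36.3 pushCCW=7.1 rad=1.1 Fz=1.3 z=0.2967 rot=[179.6  -0.6 -72.2] op=0.0146
[[-1.2, 4.3], [-1.1, 4.2], [-1.4, 4.2]]
tilt fix [ 0.018 -0.003  0.   ]
t=13.60 c=[0.4815 0.0352] th=733.0 r=36.4 pushCCW=7.8 rad=0.8 Fz=1.8 z=0.2968 rot=[179.5  -0.9 -72.2] op=0.0142
[[-1.5, 4.2], [-1.4, 4.2], [-1.6, 4.1]]
```

```bash
python3 -m inch '[[[-0.0015,0.0047,0],[0.015,0,0],1]]' >/dev/null; python3 ok.py && python3 -m inch '[[[-0.0017,0.0047,0],[0.01,0,0],1]]' >/dev/null && python3 ok.py && python3 -m inch '[[[-0.0019,0.0046,0],[0.005,0,0],1]]' >/dev/null && python3 ok.py&& python3 -m inch '[[[-0.0021,0.0045,0],[0.005,0.0,0],1]]' >/dev/null && python3 ok.py && python3 -m inch '[[[-0.0024,0.0044,0],[0,0.0,0],1]]' >/dev/null && python3 ok.py&& python3 -m inch '[[[-0.0026,0.0043,0],[0,0.0,0],1]]' >/dev/null && python3 ok.py
```

```text
tilt fix [ 0.008 -0.002  0.   ]
t=13.70 c=[0.4815 0.0352] th=736.2 r=36.3 pushCCW=7.1 rad=1.3 Fz=1.6 z=0.2968 rot=[179.8  -0.4 -72.2] op=0.0143
[[-1.6, 4.1], [-1.6, 4.1], [-1.9, 4.0]]
tilt fix [ 0.003 -0.     0.   ]
t=13.80 c=[0.4815 0.0352] th=739.2 r=36.2 pushCCW=6.7 rad=0.9 Fz=2.0 z=0.2969 rot=[179.9  -0.2 -72.2] op=0.0146
[[-1.8, 4.0], [-1.8, 4.0], [-2.1, 3.9]]
tilt fix [0.003 0.002 0.   ]
t=13.90 c=[0.4815 0.0352] th=742.2 r=36.1 pushCCW=7.1 rad=1.9 Fz=1.1 z=0.2970 rot=[-179.9   -0.2  -72.3] op=0.0146
[[-1.9, 4.0], [-2.0, 3.9], [-2.3, 3.8]]
tilt fix [0.003 0.004 0.   ]
t=14.00 c=[0.4815 0.0352] th=745.3 r=36.1 pushCCW=6.6 rad=2.1 Fz=0.5 z=0.2970 rot=[-179.8   -0.2  -72.3] op=0.0144
[[-2.1, 3.9], [-2.2, 3.8], [-2.5, 3.6]]
tilt fix [0.007 0.006 0.   ]
t=14.10 c=[0.4815 0.0352] th=748.5 r=36.0 pushCCW=7.5 rad=2.0 Fz=0.7 z=0.2971 rot=[-179.8   -0.5  -72.3] op=0.0145
[[-2.2, 3.8], [-2.4, 3.7], [-2.7, 3.5]]
tilt fix [0.012 0.009 0.   ]
t=14.20 c=[0.4815 0.0352] th=751.9 r=36.1 pushCCW=6.5 rad=1.6 Fz=-0.1 z=0.2971 rot=[-179.7   -0.8  -72.4] op=0.0147
[[-2.5, 3.6], [-2.7, 3.5], [-2.9, 3.3]]
```

```bash
python3 -m inch '[[[-0.0027,0.0039,0],[0.01,0.005,0],1]]' >/dev/null; python3 ok.py && python3 -m inch '[[[-0.0029,0.0038,0],[0.005,0.005,0],1]]' >/dev/null && python3 ok.py && python3 -m inch '[[[-0.0031,0.0036,0],[0.005,0,0],1]]' >/dev/null && python3 ok.py&& python3 -m inch '[[[-0.0033,0.0034,0],[0.00,0.0,0],1]]' >/dev/null && python3 ok.py && python3 -m inch '[[[-0.0035,0.0032,0],[0,0.0,0],1]]' >/dev/null && python3 ok.py&& python3 -m inch '[[[-0.0037,0.003,0],[0,0.0,0],1]]' >/dev/null && python3 ok.py
```

```text
tilt fix [0.006 0.007 0.   ]
t=14.30 c=[0.4815 0.0352] th=755.1 r=36.0 pushCCW=7.4 rad=2.6 Fz=-1.2 z=0.2971 rot=[-179.7   -0.4  -72.4] op=0.0144
[[-2.7, 3.5], [-2.8, 3.4], [-3.0, 3.2]]
tilt fix [0.005 0.005 0.   ]
t=14.40 c=[0.4815 0.0352] th=758.1 r=36.1 pushCCW=6.9 rad=2.2 Fz=-0.4 z=0.2971 rot=[-179.8   -0.3  -72.4] op=0.0147
[[-2.9, 3.3], [-3.0, 3.2], [-3.2, 3.0]]
tilt fix [0.003 0.008 0.   ]
t=14.50 c=[0.4815 0.0352] th=761.1 r=36.0 pushCCW=7.1 rad=2.1 Fz=-0.6 z=0.2972 rot=[-179.6   -0.3  -72.4] op=0.0151
[[-3.0, 3.2], [-3.2, 3.0], [-3.4, 2.8]]
tilt fix [0.007 0.012 0.   ]
t=14.60 c=[0.4815 0.0352] th=764.2 r=36.0 pushCCW=7.6 rad=2.6 Fz=-1.1 z=0.2973 rot=[-179.5   -0.6  -72.4] op=0.0144
[[-3.1, 3.1], [-3.3, 2.9], [-3.5, 2.7]]
tilt fix [0.01  0.016 0.   ]
t=14.70 c=[0.4815 0.0352] th=767.5 r=36.0 pushCCW=8.0 rad=3.2 Fz=-1.1 z=0.2972 rot=[-179.3   -0.8  -72.5] op=0.0150
[[-3.3, 2.9], [-3.5, 2.7], [-3.7, 2.4]]
tilt fix [0.012 0.02  0.   ]
t=14.80 c=[0.4815 0.0352] th=771.1 r=36.0 pushCCW=7.2 rad=1.8 Fz=-1.4 z=0.2973 rot=[-179.1   -1.   -72.5] op=0.0147
[[-3.5, 2.7], [-3.7, 2.4], [-3.8, 2.2]]
```

```bash
python3 -m inch '[[[-0.0037,0.0027,0],[0.01,0.015,0],1]]' >/dev/null; python3 ok.py && python3 -m inch '[[[-0.0039,0.0025,0],[0.005,0.01,0],1]]' >/dev/null && python3 ok.py && python3 -m inch '[[[-0.004,0.0022,0],[0.005,0.005,0],1]]' >/dev/null && python3 ok.py&& python3 -m inch '[[[-0.0041,0.0019,0],[0.00,0.0,0],1]]' >/dev/null && python3 ok.py && python3 -m inch '[[[-0.0042,0.0016,0],[0,0.0,0],1]]' >/dev/null && python3 ok.py&& python3 -m inch '[[[-0.0043,0.0013,0],[0,0.0,0],1]]' >/dev/null && python3 ok.py
```

```text
tilt fix [0.004 0.008 0.   ]
t=14.90 c=[0.4815 0.0352] th=774.5 r=36.0 pushCCW=6.2 rad=3.2 Fz=-1.2 z=0.2973 rot=[-179.6   -0.4  -72.5] op=0.0150
[[-3.7, 2.4], [-3.8, 2.2], [-3.9, 2.0]]
tilt fix [0.001 0.002 0.   ]
t=15.00 c=[0.4815 0.0352] th=777.5 r=36.1 pushCCW=7.2 rad=2.5 Fz=-2.2 z=0.2973 rot=[-1.799e+02 -1.000e-01 -7.250e+01] op=0.0142
[[-3.8, 2.2], [-3.9, 2.0], [-4.0, 1.8]]
tilt fix [-0.002  0.001  0.   ]
t=15.10 c=[0.4815 0.0352] th=780.5 r=36.0 pushCCW=7.2 rad=3.1 Fz=-1.4 z=0.2973 rot=[-1.799e+02  1.000e-01 -7.250e+01] op=0.0143
[[-3.9, 2.0], [-4.0, 1.8], [-4.1, 1.6]]
tilt fix [-0.001  0.006  0.   ]
t=15.20 c=[0.4815 0.0352] th=783.4 r=35.9 pushCCW=6.8 rad=2.8 Fz=-1.5 z=0.2973 rot=[-1.797e+02 -1.000e-01 -7.260e+01] op=0.0145
[[-4.0, 1.9], [-4.1, 1.6], [-4.2, 1.3]]
tilt fix [0.    0.011 0.   ]
t=15.30 c=[0.4815 0.0352] th=786.7 r=35.9 pushCCW=7.4 rad=3.4 Fz=-2.3 z=0.2974 rot=[-179.4   -0.2  -72.6] op=0.0147
[[-4.0, 1.7], [-4.2, 1.4], [-4.3, 1.1]]
tilt fix [0.    0.015 0.   ]
t=15.40 c=[0.4815 0.0352] th=790.1 r=35.9 pushCCW=8.2 rad=3.7 Fz=-2.1 z=0.2974 rot=[-179.2   -0.3  -72.6] op=0.0146
[[-4.1, 1.5], [-4.3, 1.1], [-4.3, 0.9]]
```

```bash
python3 -m inch '[[[-0.004,0.0012,0],[0,0.01,0],1]]' >/dev/null; python3 ok.py && python3 -m inch '[[[-0.004,0.001,0],[0,0.01,0],1]]' >/dev/null && python3 ok.py && python3 -m inch '[[[-0.004,0.0007,0],[0,0.005,0],1]]' >/dev/null && python3 ok.py&& python3 -m inch '[[[-0.004,0.0005,0],[0.00,0.0,0],1]]' >/dev/null && python3 ok.py && python3 -m inch '[[[-0.004,0.0002,0],[0,0.0,0],1]]' >/dev/null && python3 ok.py&& python3 -m inch '[[[-0.004,0,0],[0,0.0,0],1]]' >/dev/null && python3 ok.py
```

```text
tilt fix [0.001 0.01  0.   ]
t=15.50 c=[0.4815 0.0352] th=793.3 r=36.0 pushCCW=7.9 rad=3.2 Fz=-2.2 z=0.2974 rot=[-179.5   -0.2  -72.6] op=0.0146
[[-4.3, 1.1], [-4.3, 0.9], [-4.4, 0.6]]
tilt fix [0.001 0.004 0.   ]
t=15.60 c=[0.4815 0.0352] th=795.8 r=36.1 pushCCW=10.0 rad=1.9 Fz=-2.9 z=0.2973 rot=[-1.798e+02 -1.000e-01 -7.260e+01] op=0.0145
[[-4.3, 0.9], [-4.3, 0.7], [-4.4, 0.4]]
```

Push is climbing (7.2, 8.2, 7.9, 10.0), so this is the stop, at about 793–794°. One small step more to confirm.

```bash
python3 -m inch '[[[-0.003,0.0005,0],[0,0,0],1]]' >/dev/null; python3 s.py 7 2; python3 -m inch '[[[-0.002,0.0003,0],[0,0,0],1]]' >/dev/null; python3 s.py 7 2
```

```text
tilt fix [0.001 0.01  0.   ]
t=15.70 c=[0.4815 0.0352] th=796.0 r=36.0 pushCCW=9.0 rad=2.9 Fz=-3.0 z=0.2974 rot=[-179.5   -0.2  -72.6] op=0.0143
[[-4.3, 0.9], [-4.4, 0.5]]
tilt fix [0.002 0.015 0.   ]
t=15.80 c=[0.4815 0.0352] th=795.2 r=36.0 pushCCW=6.4 rad=3.5 Fz=-3.1 z=0.2974 rot=[-179.2   -0.3  -72.7] op=0.0146
[[-4.3, 0.9], [-4.4, 0.6]]
```

```bash
python3 -m inch '[[[-0.0042,0.0007,0],[0,0.01,0],1]]' >/dev/null; python3 s.py 7 2; python3 -m inch '[[[-0.0042,0.0006,0],[0,0.005,0],1]]' >/dev/null; python3 ok.py&& python3 -m inch '[[[-0.0042,0.0005,0],[0,0.005,0],1]]' >/dev/null; python3 s.py 7 2
```

```text
tilt fix [0.002 0.011 0.   ]
t=15.90 c=[0.4815 0.0352] th=797.1 r=36.0 pushCCW=9.5 rad=3.6 Fz=-3.3 z=0.2975 rot=[-179.4   -0.3  -72.7] op=0.0145
[[-4.3, 0.8], [-4.4, 0.4]]
tilt fix [0.002 0.013 0.   ]
t=16.00 c=[0.4815 0.0352] th=798.2 r=35.9 pushCCW=11.5 rad=3.4 Fz=-4.9 z=0.2975 rot=[-179.3   -0.3  -72.7] op=0.0146
[[-4.3, 0.9], [-4.4, 0.5], [-4.4, 0.2]]
tilt fix [0.002 0.013 0.   ]
t=16.00 c=[0.4815 0.0352] th=798.2 r=35.9 pushCCW=11.5 rad=3.4 Fz=-4.9 z=0.2975 rot=[-179.3   -0.3  -72.7] op=0.0146
[[-4.3, 0.8], [-4.4, 0.3]]
```

```bash
python3 -m inch '[[[-0.0048,0.0006,0],[0,0.01,0],1]]' >/dev/null; python3 s.py 7 2; python3 -m inch '[[[-0.0048,0.0006,0],[0,0.005,0],1]]' >/dev/null; python3 s.py -12 5
```

```text
tilt fix [0.002 0.012 0.   ]
t=16.10 c=[0.4815 0.0352] th=799.5 r=35.9 pushCCW=13.3 rad=3.7 Fz=-5.6 z=0.2976 rot=[-179.4   -0.3  -72.7] op=0.0148
[[-4.3, 0.8], [-4.4, 0.2]]
tilt fix [0.003 0.016 0.   ]
t=16.20 c=[0.4815 0.0352] th=800.2 r=35.8 pushCCW=14.9 rad=3.4 Fz=-5.8 z=0.2977 rot=[-179.2   -0.4  -72.7] op=0.0144
[[7.3, -1.7], [7.0, -2.9], [6.5, -3.9], [5.8, -4.8], [5.1, -5.6]]
```

Bearing on the stop at 13–15 N, under the 22 N limit. Now reverse: expected loose until about 685°, lift start at about 680°, target about 320°.

```bash
python3 -m inch '[[[0.007,-0.0012,0],[0,0.015,0],1],[[0.007,-0.0029,0],[0,0,0],1],[[0.0065,-0.0039,0],[0,0,0],1],[[0.0058,-0.0048,0],[0,0,0],1],[[0.0051,-0.0056,0],[0,0,0],1]]' >/dev/null; python3 s.py -10 5 1
```

```text
tilt fix [ 0.009 -0.013  0.   ]
t=16.70 c=[0.4815 0.0352] th=739.1 r=37.7 pushCCW=-0.5 rad=-9.0 Fz=5.8 z=0.2959 rot=[179.1  -0.3 -72.7] op=0.0144
[[-0.1, -6.7], [0.4, -6.3], [-0.6, -6.2], [-1.7, -6.0], [-2.7, -5.7]]
```

```bash
python3 -m inch '[[[-0.0003,-0.0065,0],[0.01,-0.01,0],1],[[-0.0003,-0.0063,0],[0,0,0],1],[[-0.0012,-0.006,0],[0,0,0],1],[[-0.002,-0.005,0],[0,0,0],1]]' >/dev/null; python3 s.py -7 5 .7
```

```text
tilt fix [-0.003 -0.001 -0.   ]
t=17.10 c=[0.4815 0.0352] th=697.7 r=36.0 pushCCW=-1.3 rad=-0.1 Fz=1.8 z=0.2968 rot=[180.    0.2 -72.8] op=0.0145
[[-1.9, -4.0], [-2.2, -3.8], [-2.5, -3.6], [-2.8, -3.4], [-3.1, -3.1]]
```

Now small steps to find where the lift starts.

```bash
python3 -m inch '[[[-0.0019,-0.004,0],[0,0,0],1]]' >/dev/null; python3 s.py -7 1;python3 -m inch '[[[-0.0022,-0.0038,0],[0,0,0],1]]' >/dev/null; python3 s.py -7 1;python3 -m inch '[[[-0.0025,-0.0036,0],[0,0,0],1]]' >/dev/null; python3 s.py -7 1;python3 -m inch '[[[-0.0028,-0.0034,0],[0,0,0],1]]' >/dev/null; python3 s.py -7 1; python3 -m inch '[[[-0.003,-0.0031,0],[0,0,0],1]]' >/dev/null; python3 s.py -10 5
```

```text
tilt fix [-0.003 -0.002 -0.   ]
t=17.20 c=[0.4815 0.0352] th=690.0 r=36.1 pushCCW=-1.3 rad=-1.9 Fz=2.3 z=0.2967 rot=[180.    0.2 -72.8] op=0.0148
[[-2.4, -3.7]]
tilt fix [-0.004 -0.002 -0.   ]
t=17.30 c=[0.4815 0.0352] th=682.5 r=36.1 pushCCW=-0.4 rad=-1.3 Fz=2.9 z=0.2967 rot=[179.9   0.2 -72.8] op=0.0146
[[-2.9, -3.3]]
tilt fix [-0.006 -0.001 -0.   ]
t=17.40 c=[0.4815 0.0352] th=676.4 r=36.1 pushCCW=-6.3 rad=-1.6 Fz=2.3 z=0.2967 rot=[-180.     0.4  -72.8] op=0.0146
[[-3.3, -3.0]]
tilt fix [-0.01   0.001  0.   ]
t=17.50 c=[0.4815 0.0352] th=671.8 r=36.1 pushCCW=-7.4 rad=-2.1 Fz=-0.3 z=0.2968 rot=[-179.8    0.5  -72.8] op=0.0143
[[-3.5, -2.7]]
tilt fix [-0.013  0.004  0.   ]
t=17.60 c=[0.4815 0.0352] th=667.6 r=36.1 pushCCW=-7.7 rad=-2.1 Fz=-0.7 z=0.2968 rot=[-179.5    0.7  -72.8] op=0.0144
[[-5.3, -3.4], [-5.6, -2.9], [-5.9, -2.2], [-6.1, -1.4], [-6.2, -0.7]]
```

Lift starts at about 677°, as predicted. Target is about 317°.

```bash
python3 -m inch '[[[-0.0057,-0.0036,0],[-0.01,0,0],1],[[-0.0062,-0.0031,0],[-0.005,0,0],1],[[-0.0066,-0.0024,0],[0,0,0],1],[[-0.0069,-0.0016,0],[0,0,0],1],[[-0.007,-0.0007,0],[0,0,0],1]]' >/dev/null; python3 s.py -14 5
```

```text
tilt fix [-0.007  0.028  0.   ]
t=18.10 c=[0.4815 0.0352] th=625.8 r=36.1 pushCCW=-7.4 rad=-4.9 Fz=-2.8 z=0.2969 rot=[-1.784e+02 -1.000e-01 -7.270e+01] op=0.0145
[[-8.7, 1.5], [-8.3, 2.8], [-7.7, 4.2], [-6.9, 5.5], [-5.9, 6.6]]
```

```bash
python3 -m inch '[[[-0.0087,0.0015,0],[0,0.02,0],1],[[-0.0083,0.0028,0],[0,0.01,0],1],[[-0.0077,0.0042,0],[0,0,0],1],[[-0.0069,0.0055,0],[0,0,0],1],[[-0.0059,0.0066,0],[0,0,0],1]]' >/dev/null; python3 s.py -14 5
```

```text
tilt fix [0.003 0.024 0.   ]
t=18.60 c=[0.4815 0.0352] th=572.2 r=36.6 pushCCW=-8.6 rad=-4.6 Fz=-4.2 z=0.2968 rot=[-178.7   -0.6  -72.7] op=0.0143
[[-3.5, 8.1], [-2.6, 8.4], [-1.2, 8.7], [0.3, 8.8], [1.8, 8.6]]
```

```bash
python3 -m inch '[[[-0.0035,0.0081,0],[0,0.015,0],1],[[-0.0026,0.0084,0],[0,0.01,0],1],[[-0.0012,0.0087,0],[0,0,0],1],[[0.0003,0.0088,0],[0,0,0],1],[[0.0018,0.0086,0],[0,0,0],1]]' >/dev/null; python3 s.py -14 5
```

```text
tilt fix [0.031 0.005 0.   ]
t=19.10 c=[0.4815 0.0352] th=520.6 r=36.9 pushCCW=-6.6 rad=-1.7 Fz=1.3 z=0.2967 rot=[179.7  -1.8 -72.6] op=0.0145
[[4.4, 7.7], [4.9, 7.3], [6.1, 6.3], [7.1, 5.2], [7.9, 3.9]]
```

```bash
python3 -m inch '[[[0.0042,0.0075,0],[0.02,0.005,0],1],[[0.0049,0.0073,0],[0.01,0,0],1],[[0.0061,0.0063,0],[0,0,0],1],[[0.0071,0.0052,0],[0,0,0],1],[[0.0079,0.0039,0],[0,0,0],1]]' >/dev/null; python3 s.py -14 5
```

```text
tilt fix [ 0.019 -0.02   0.   ]
t=19.60 c=[0.4815 0.0352] th=470.4 r=37.0 pushCCW=-7.4 rad=0.5 Fz=4.5 z=0.2966 rot=[178.6  -0.7 -72.6] op=0.0144
[[8.8, 1.4], [8.8, 0.9], [8.8, -0.6], [8.5, -2.1], [8.1, -3.5]]
```

```bash
python3 -m inch '[[[0.0086,0.0014,0],[0.015,-0.015,0],1],[[0.0088,0.0009,0],[0.005,-0.005,0],1],[[0.0088,-0.0006,0],[0,0,0],1],[[0.0085,-0.0021,0],[0,0,0],1],[[0.0081,-0.0035,0],[0,0,0],1]]' >/dev/null; python3 s.py -14 5
```

```text
tilt fix [-0.003 -0.025 -0.   ]
t=20.10 c=[0.4815 0.0352] th=418.6 r=37.0 pushCCW=-7.4 rad=-1.0 Fz=4.7 z=0.2964 rot=[178.7   0.6 -72.4] op=0.0145
[[6.6, -6.0], [6.1, -6.3], [4.9, -7.3], [3.6, -8.0], [2.2, -8.5]]
```

```bash
python3 -m inch '[[[0.0064,-0.006,0],[0,-0.015,0],1],[[0.0061,-0.0063,0],[0,-0.01,0],1],[[0.0049,-0.0073,0],[0,0,0],1],[[0.0036,-0.008,0],[0,0,0],1],[[0.0022,-0.0085,0],[0,0,0],1]]' >/dev/null; python3 s.py -13 4
```

```text
tilt fix [-0.021 -0.012 -0.   ]
t=20.60 c=[0.4815 0.0352] th=365.1 r=36.7 pushCCW=-7.1 rad=-2.3 Fz=2.5 z=0.2966 rot=[179.7   1.3 -72.2] op=0.0144
[[-0.6, -8.2], [-1.2, -8.1], [-2.5, -7.8], [-3.7, -7.3]]
```

```bash
python3 -m inch '[[[-0.0006,-0.0082,0],[-0.015,-0.005,0],1],[[-0.0012,-0.0081,0],[-0.005,0,0],1],[[-0.0025,-0.0078,0],[0,0,0],1],[[-0.0036,-0.0069,0],[0,0,0],1]]' >/dev/null; python3 s.py -7 2
```

```text
tilt fix [-0.017 -0.002 -0.   ]
t=21.00 c=[0.4815 0.0352] th=325.7 r=36.3 pushCCW=-7.8 rad=-1.7 Fz=-0.1 z=0.2967 rot=[-179.8    1.   -72.1] op=0.0145
[[-2.8, -3.4], [-2.9, -3.3]]
```

```bash
python3 -m inch '[[[-0.003,-0.0035,0],[-0.01,0,0],1],[[-0.003,-0.0034,0],[-0.005,0,0],1]]' >/dev/null; python3 s.py -7 2
python3 - <<'E'
from h import *
im,d=viewer.get_image('side');cv2.imwrite('pics/s3.png',cv2.resize(im[130:260,150:300],(690,598),interpolation=cv2.INTER_CUBIC))
E
```

```text
tilt fix [-0.008  0.005  0.   ]
t=21.20 c=[0.4815 0.0352] th=316.4 r=35.8 pushCCW=-6.6 rad=-0.7 Fz=-0.8 z=0.2970 rot=[-179.6    0.4  -72.1] op=0.0144
[[-3.0, -3.2], [-3.4, -2.8]]
```

View pics/s3.png

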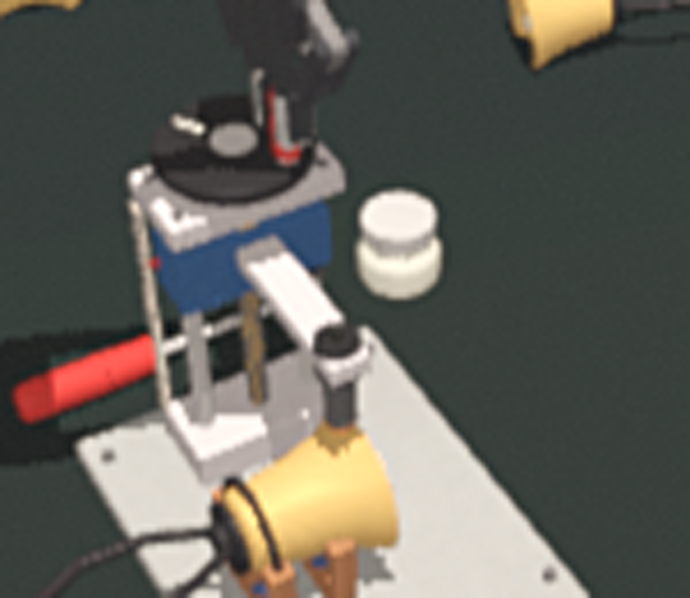

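At 316.4° the side view shows the red pointer at (154,262), above its earlier (154,266), which fits a 6 mm lift. Now I'll release and rise.

```bash
python3 -m inch '[[[0,0,0],[0,0,0],0.6],[[0,0,0],[0,0,0],0.3],[[0,0,0],[0,0,0],0.3],[[0,0,0],[0,0,0],0.3]]'; python3 s.py -7 1
```

```text
time: 21.65
position: [0.5055, 0.0097, 0.2766]
tool_rot: [-179.8, 0.3, -72.0]
wrist_force: [-0.3, 0.2, 0.4]
opening: 0.0599
tilt fix [-0.006  0.001  0.   ]
t=21.65 c=[0.4815 0.0352] th=313.1 r=35.1 pushCCW=0.1 rad=-0.3 Fz=0.4 z=0.2953 rot=[-179.8    0.3  -72. ] op=0.0599
[[-2.7, -3.5]]
```

```bash
python3 -m inch '[[[0,0,0.02],[0,0,0],0.3],[[0,0,0.03],[0,0,0],0.3],[[0,0,0.04],[0,0,0],0.3],[[0,0,0.04],[0,0,0],0.3],[[-0.02,-0.03,0.03],[0,0,0],0.3]]'
python3 -m inch '[[[-0.02,-0.045,0],[0,0,0],0.3],[[-0.02,-0.045,0],[0,0,0],0.3],[[-0.02,-0.045,0],[0,0,0],0.3],[[-0.02,-0.045,0],[0,0,0],0.3],[[0,0,0],[0,0,0],0.3]]'
python3 - <<'E'
from h import *
for n in('top','side'):
    im,d=viewer.get_image(n);cv2.imwrite(f'pics/{n}9.png',cv2.resize(im[130:310,120:390],(800,533)));P=pts(cam(n),d)
    b,g,r=[im[...,i].astype(int) for i in range(3)]
    near=(abs(P[...,0]-.4815)<.06)&(abs(P[...,1]-.035)<.06)&(d>0)
    m=near&(P[...,2]>.29)&(P[...,2]<.33)&(r>110)&(g<70);h=P[m].mean(0);print(n,h,np.degrees(np.arctan2(h[1]-.0352,h[0]-.4815))%360)
a=cv2.imread('pics/side0.png').astype(np.float32);b=viewer.get_image('side')[0].astype(np.float32)
# slide shift vs start: pickup patch, image shift
for nm,(x0,x1,y0,y1) in dict(pick=(214,234,198,214),blue=(184,224,172,200)).items():
    s=cv2.phaseCorrelate(cv2.cvtColor(a,cv2.COLOR_BGR2GRAY)[y0:y1,x0:x1],cv2.cvtColor(b,cv2.COLOR_BGR2GRAY)[y0:y1,x0:x1]);print(nm,s)
p=cam('side');print('px per 1mm z',(proj(p,[.51,-.08,.201])-proj(p,[.51,-.08,.2])))
E
```

```text
time: 22.15
position: [0.4809, -0.0196, 0.4322]
tool_rot: [179.2, 0.7, -71.8]
wrist_force: [1.0, -1.4, 0.1]
opening: 0.0598
time: 22.65
position: [0.3979, -0.2072, 0.4402]
tool_rot: [179.7, 0.1, -71.8]
wrist_force: [0.8, 1.0, 0.9]
opening: 0.0597
top [0.50890265 0.01077281 0.30508519] 318.2856433527908
side [0.50871356 0.00831158 0.29959222] 315.34433562909595
pick ((0.15743492674397608, 0.49693259767728026), 1.013384460657835)
blue ((0.03758952863877951, 0.551972873174476), 0.9545713653167088)
px per 1mm z [[-0.01565724 -0.28352587]]
```

View pics/top9.png

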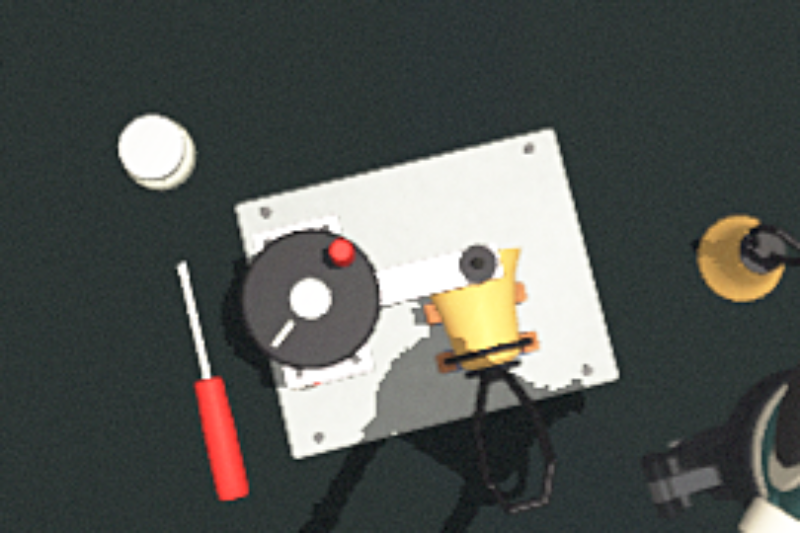

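The top view shows the handle at (341,250), where I left it, and the bystanders unmoved. The coarse shift check gave less drop than the expected 4 mm, so I'll do a better subpixel check against the start image before handing in.

```bash
python3 - <<'E'
from h import *
a=cv2.imread('pics/side0.png');b=np.mean([viewer.get_image('side')[0].astype(float) for _ in range(6)],0).astype(np.float32)
A=cv2.cvtColor(a,cv2.COLOR_BGR2GRAY).astype(np.float32);B=cv2.cvtColor(b.astype(np.uint8),cv2.COLOR_BGR2GRAY).astype(np.float32)
k=10
U=lambda I:cv2.resize(I,None,fx=k,fy=k,interpolation=cv2.INTER_CUBIC)
for nm,(x0,x1,y0,y1) in dict(cap=(216,232,198,210),pickring=(215,233,198,218),arm=(203,222,180,200),bell=(200,235,226,256),plate=(178,226,160,172)).items():
    T=U(A[y0:y1,x0:x1]);S=U(B[y0-4:y1+4,x0-4:x1+4]);r=cv2.matchTemplate(S,T,cv2.TM_CCOEFF_NORMED);_,v,_,l=cv2.minMaxLoc(r);print(nm,v,(l[0]/k-4,l[1]/k-4))
# bystanders: template vs start in the top view
A=cv2.imread('pics/top0.png');B=viewer.get_image('top')[0]
for nm,(x0,x1,y0,y1) in dict(pot=(155,192,162,200),sd=(176,206,215,302),spare=(352,388,200,235)).items():
    T=U(A[y0:y1,x0:x1]);S=U(B[y0-4:y1+4,x0-4:x1+4]);r=cv2.matchTemplate(S,T,cv2.TM_CCOEFF_NORMED);_,v,_,l=cv2.minMaxLoc(r);print(nm,v,(l[0]/k-4,l[1]/k-4))
E
```

```text
cap 0.977117657661438 (0.09999999999999964, 0.9000000000000004)
pickring 0.9806575179100037 (0.09999999999999964, 0.7999999999999998)
arm 0.988178014755249 (-0.20000000000000018, 0.5999999999999996)
bell 0.992903470993042 (0.09999999999999964, 0.09999999999999964)
plate 0.7744802832603455 (-0.10000000000000009, 0.0)
pot 0.9993709325790405 (0.0, 0.0)
sd 0.9787524938583374 (0.0, 0.0)
spare 0.9973316788673401 (0.0, 0.0)
```

```bash
python3 - <<'E'
from h import *
f=lambda im:cv2.resize(im[130:260,150:300],(690,598),interpolation=cv2.INTER_CUBIC)
A=f(cv2.imread('pics/side0.png'));N=f(viewer.get_image('side')[0]);S2=cv2.imread('pics/s2.png');S3=cv2.imread('pics/s3.png')
k=4.6
for nm,(x0,x1,y0,y1) in dict(cap=(216,232,198,210),pickring=(215,233,198,218),shaft=(212,236,196,222),armcap=(200,234,182,212)).items():
    X0,X1,Y0,Y1=[int(round(v)) for v in((x0-150)*k,(x1-150)*k,(y0-130)*k,(y1-130)*k)]
    T=A[Y0:Y1,X0:X1];o=[]
    for I in(S2,S3,N):
        r=cv2.matchTemplate(I[Y0-20:Y1+20,X0-20:X1+20],T,cv2.TM_CCOEFF_NORMED);_,v,_,l=cv2.minMaxLoc(r)
        y=r[l[1]-1:l[1]+2,l[0]];sub=(y[0]-y[2])/(2*(y[0]-2*y[1]+y[2]));o.append(round((l[1]-20+sub)/k,2))
    print(nm,'drop px s2,s3,now',o,'mm',np.round(np.array(o)/.2835,1))
E
```

```text
cap drop px s2,s3,now [np.float32(1.37), np.float32(0.9), np.float32(0.9)] mm [4.8 3.2 3.2]
pickring drop px s2,s3,now [np.float32(1.3), np.float32(0.93), np.float32(0.84)] mm [4.6 3.3 3. ]
shaft drop px s2,s3,now [np.float32(1.17), np.float32(0.84), np.float32(0.74)] mm [4.1 3.  2.6]
armcap drop px s2,s3,now [np.float32(1.02), np.float32(0.69), np.float32(0.63)] mm [3.6 2.4 2.2]
```

The measured drops in the two states, 4.8 and 3.2 mm, keep the same ratio to the angle-based 5.9 and 3.95 mm. That supports about 6 mm, with the picture method reading about 0.8 of true. Handing in.

```bash
python3 -c "
from cell import arm
print(arm.state()['wrist_force'],arm.state()['time']);print(arm.close_job())"
```

```text
[-0.29371748  0.57230423  0.09695932] 23.2
the job is handed in; nothing more can be done
None
```

The job is handed in at 23.2 s, with the pickup left about 6 mm above its stop by the turn count. No verdict was reported.

- **Down to the stop:** I wound the wheel counter-clockwise about 1.95 turns after the play was taken up. The slide came on its stop at about 796°. I confirmed it by the push rising from 7 N to 13–15 N, under the 22 N limit.
- **Lift:** Turning clockwise, the play ran out and the 7 N drag returned at about 677°. I turned on to 316°, one full turn, then let go and moved the arm well clear.
- **Final checks:** The handle stayed where I left it, at 315–318° in the cameras. The spare bell, screwdriver and polish pot showed no shift in the top view. The wrist force was near zero.
- **What disagreed:** The side camera showed the slide 2.2–3.2 mm below its starting height, where the turn count gives about 4 mm. The same picture method also read about 0.8 of the true value or less at an earlier known point. I therefore took it as coarse scaling and relied on the angle and force readings. Nothing measured the height above the stop directly, because the stop collar was hidden from the side camera.

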